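Lean a coated test panel on the drying stand

TASK

Set the coated test panel out to dry on the aluminium leaning stand. First push the loose brass foot bar along its V-groove until its end touches the stand's end stop; then take the blue-coated panel out of the white rack, gripping it only by the bare metal strip along its top, and lean it gently on the stand, blue face to the front, with its foot on the base up against the back of the bar and its back against the black rail, roughly central and square. Let go so that it stays there at the stand's angle without sliding, and leave the bare panel and the other things on the bench where they are.

Things in the scene. Friction and masses are not known exactly. Their poses are not given: they have to be found in the camera images.
- stand: Fixed aluminium leaning stand, facing -x; origin on the bench; x to its rear, y along grooves and rail, z up (below in mm). Base x -66..84, y -90..90, top z 24. Three V-grooves along y in its top at x -47, -21, 5, each 16.6 wide, 8.3 deep, 45 deg walls, open at +y; the bar lies in the rear one. Rail at the rear between upright cheeks (x 51..81, y +-79..89, up to z 110; feet 8 high reach to x 43).
- stop_face (a point): Point where the bar's end meets the dark steel stop plate that closes the grooves at the stand's -y end: stand frame x 5, y -90 (the plate's inner face), z 27 mm. The plate is 40 mm high and spans x -63..31.
- foot_line (a point): Where the middle of the panel's rear bottom edge (panel_heel) shall finally stand: stand frame x 20, y 0, z 24 mm, axes as the stand's. A panel with its front against the bar and its back on the rail then leans back 27 deg from upright (top towards the stand's +x), and the rail touches its back 88 mm up from this edge.
- rail_mid (a point): Middle of the axis of the horizontal black rubber rail, 14 mm diameter, 146 mm long: stand frame x 66.3, y 0, z 99.2 mm
- bar: Loose brass foot bar, a plain rod 16 mm in diameter, 200 mm long, about 0.3 kg, in the rear V-groove, its axis 27 mm above the bench, at first drawn out 48 to 70 mm towards the stand's +y. Origin at its middle; y along it, towards its outer end. Home (pushed towards the stand's -y) it still stands 20 mm out of the base. Slides with light friction; it can be lifted or tipped out of the groove.
- bar_stop_end (a point): centre of the bar's end face towards the stop
- bar_push_end (a point): centre of the bar's outer end face, where it is pushed
- panel_rack: fixed white plastic rack, 112 x 122 x 40 mm, origin at the centre of its underside, with two upright slots along its y at x = -30 and +30 mm, each 10 mm wide, 106 mm long, floor at z = 10 mm, walls up to z = 40 mm; it holds the two panels upright, either one in either slot
- panel: Coated test panel: flat aluminium, 100 wide x 150 high x 8 mm thick, about 0.24 kg, upright in the rack. Origin at the middle of its underside, z up its height, y along its width, x towards its bare back. Front (-x) blue up to 108 mm from the bottom; above that a bare strip 42 mm high runs across the top, and only there (both faces) may it be gripped.
- panel_top (a point): middle of the panel's top edge, 150 mm above its origin
- panel_heel (a point): middle of the panel's rear bottom edge (panel frame x = +4 mm)
- bare_panel: an uncoated panel of the same size in the rack's other slot, plain metal all over, to be left there; axes as the coated panel's
- beaker: 50 ml glass beaker, 46 mm wide, 57 mm high, to be left alone; origin at its underside
- vial: red-capped sample vial, 25 mm wide, 60 mm high, to be left alone; origin at its underside
- tape: roll of black tape lying flat, 58 mm wide, 19 mm high, to be left alone; origin at its underside
- red_pen: red and white marker pen lying on the bench, 135 mm long, 16 mm high, to be left alone; origin at its underside

How it is judged:
By the outcome, as a careful person would: the job done as asked, in the order asked, and still so for the second after the job is handed in, with the robot touching nothing.
It also fails if it takes over 66 s, if anything falls off the work surface, if the arm or the gripper's body presses on something with over 40 N, if the wrist force passes 120 N, or if a joint passes its speed limit or range.

ROBOT

A 6-joint arm with a two-finger parallel gripper is mounted at the origin on the work surface; the furniture and walls round the work are solid. World frame = base frame: x ahead of the robot, y to its left, z up, the work surface at z = 0. Lengths are in mm, angles in rad, forces in N, time in s.
With the tool pointing down it reaches from about 325 to 925 mm from the base axis. Payload 3.1 kg.
Tool frame: the origin (TCP) lies midway between the tips of the shut fingers; the grasp point (between the pads) lies 19 mm behind it; z points along the fingers, y is the line along which they close (so a half turn about z gives the same grasp; the last joint's range is limited). The gripper opens to 85 mm and grips with 20 to 120 N. Pads are 22 mm wide; open, the fingers measure 114 mm over their backs; the gripper's body (76 mm by 85 mm) begins 54 mm behind the grasp point. The pads swing forward as they close: fully open they stand 13 mm farther back than shut.
Start: joints at [-1.287, 0.217, 1.613, -0, 1.311, -0.112], TCP at [240.988, -576.684, 231.3] pointing down, gripper open.
Joint ranges: [-2.75, 2.75], [-0.78, 2.1], [0.31, 2.55], [-1.13, 4.27], [0.13, 2.63], [-2.58, 2.58]. Speed limits (rad/s): [2.79, 2.79, 3.14, 3.14, 3.14, 3.14].

INTERFACE

Orientations are given as a unit quaternion [x, y, z, w].
In Python, from rig import manip gives the robot as it stands.
- The arm moves only by the shell command python3 steer.py FILE [FORCE], which reads ROWS from the file FILE. ROWS is a JSON list of rows, 1 to 12 of them, each an object with the fields rx, ry, rz (a rotation vector in fractions of the full range, 1 being 2 pi rad), sx, sy, sz (the shift in shares of the most that a row can go, 1 being 62.5 mm), aperture (the finger opening in mm); a field left out counts as zero (the opening has to be given); each row shifts and turns the commanded pose from where the row before left it, along the tool's axes as they then stand; what a row does not reach is not made up. A row lasts 1/8 s, in which the tool goes at most 62.5 mm and 0.188 rad, less where a joint would pass 70% of its speed; a pose out of reach is approached as far as the arm can. The fingers move at their own pace and stop on an object; FORCE is the grip in N (left out, the last holds). Time passes only in rows, so rows that do not move let the fingers close. It prints the time, the measured TCP pose, the force, the opening and the grip force at its end. No shift or turn number may pass 1 either way. Input that does not fit is refused with a message, and nothing moves.
- manip.read_state(): the state, without advancing time (a new reading comes with each control period).
- manip.capture(name): name is "scene" or "side" or "wrist"; returns a dict with "pixels" (400x640x3 uint8, blue, green, red), "intrinsics" (3x3 intrinsics, pixels), "T" (4x4, takes a point from camera to world coordinates). Camera axes: x right, y up, looking along -z (the intrinsics and any distortion apply to the point x, -y, -z); pixel columns grow to the right and rows downward; lengths in mm; the calibration is good to about 2 mm. A picture is of the moment at which its call begins. There is no depth.
- manip.close_job(): hands the job in; it is judged then, once.
The state is a dict: "time": time; "joint_positions": joint angles; "qvel": joint speeds; "effort": joint torques, N m; "eef_pos": TCP position; "tcp_rot": TCP orientation; "wrist_force": force on the tool from outside, world axes, zero at the start; "ft_torque": the same for the moment, N m; "finger_gap": finger opening in mm; "grip_force": force on a finger pad.
Only numpy, scipy, OpenCV 4.12 (cv2) and the standard library are available. Lean on these libraries where they do the work, as an engineer would, in place of code of your own. Each camera call takes 0.05 s, during which the arm holds its last target. There are 200 camera calls.

## Working session

There is one attempt and no reset: what is moved stays moved. The work goes in short steps, Python scripts to look and compute and a shell command to move; the robot and the scene stay as the last step left them, time stands still between calls to the robot, and variables do not carry over. Pictures are saved under pics/ and viewed, at most 10 in all, crops included, and the job is handed in when it is done.

```bash
ls; mkdir -p pics
python3 - <<'E'
from rig import manip
import cv2,numpy as np
for n in ["scene","side"]:
    c=manip.capture(n); cv2.imwrite(f"pics/{n}0.png",c["pixels"]); print(n,np.round(c["intrinsics"],1).tolist(),np.round(c["T"],3).tolist(),[k for k in c])
s=manip.read_state(); print(s["tcp_rot"],s["eef_pos"],s["time"])
E
```

```text
pics
rig.py
steer.py
scene [[384.7, 0.0, 322.6], [0.0, 384.7, 200.8], [0.0, 0.0, 1.0]] [[-0.825, 0.405, -0.394, 223.016], [-0.565, -0.598, 0.569, 431.715], [-0.005, 0.692, 0.722, 769.155], [0.0, 0.0, 0.0, 1.0]] ['pixels', 'intrinsics', 'T']
side [[436.6, 0.0, 323.7], [0.0, 436.6, 193.5], [0.0, 0.0, 1.0]] [[0.972, 0.162, -0.17, 397.091], [-0.234, 0.614, -0.754, -822.601], [-0.018, 0.772, 0.635, 730.377], [0.0, 0.0, 0.0, 1.0]] ['pixels', 'intrinsics', 'T']
[ 9.80477891e-01  1.96626255e-01 -1.10544658e-04 -1.09914839e-03] [ 240.7603697  -575.95733665  230.07489974] 0.1
```

View pics/scene0.png

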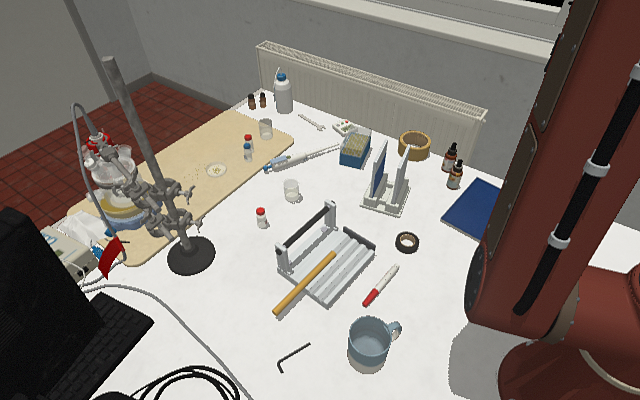

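View pics/side0.png

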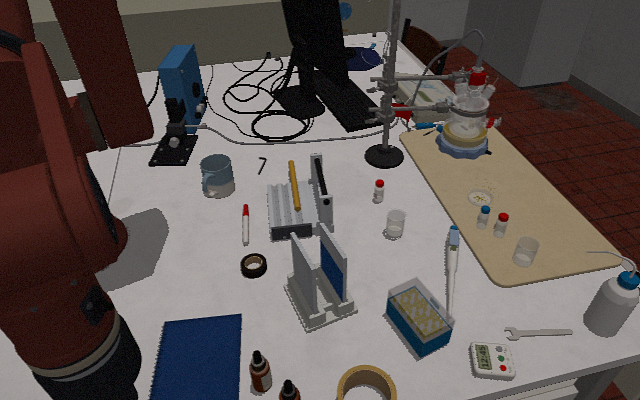

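The scene view shows the stand around (325,258), the bar from (276,310) to (335,254), and the rack at (385,190) with its coated panel at (378,168). In the side view the stand is at (300,205), the rack at (320,285), and the blue panel is on the right at (335,265). I'll zoom in on these.

```bash
cat > h.py <<'E'
import numpy as np,cv2
from scipy.spatial.transform import Rotation as R
def ray(c,uv):
    K=c["intrinsics"];T=np.array(c["T"]);p=np.linalg.solve(K,[uv[0],uv[1],1]);d=T[:3,:3]@np.array([p[0],-p[1],-p[2]])
    return T[:3,3],d/np.linalg.norm(d)
def onz(c,uv,z):
    o,d=ray(c,uv);return o+d*(z-o[2])/d[2]
def tri(c1,a,c2,b):
    o1,d1=ray(c1,a);o2,d2=ray(c2,b);s=np.linalg.lstsq(np.c_[d1,-d2],o2-o1,rcond=None)[0]
    p,q=o1+s[0]*d1,o2+s[1]*d2;return (p+q)/2,np.linalg.norm(p-q)
def proj(c,P):
    T=np.array(c["T"]);q=T[:3,:3].T@(np.asarray(P,float)-T[:3,3]);v=c["intrinsics"]@np.array([q[0],-q[1],-q[2]]);return v[:2]/v[2]
E
python3 - <<'E'
import cv2,numpy as np
a=cv2.imread('pics/scene0.png')[130:330,260:420];b=cv2.imread('pics/side0.png')[140:340,230:390]
g=lambda i:cv2.resize(i[:,:],(400,500),interpolation=cv2.INTER_CUBIC)
o=np.hstack([g(a),g(b)]);cv2.imwrite('pics/crop1.png',o)
E
```

```text
(no output)
```

View pics/crop1.png

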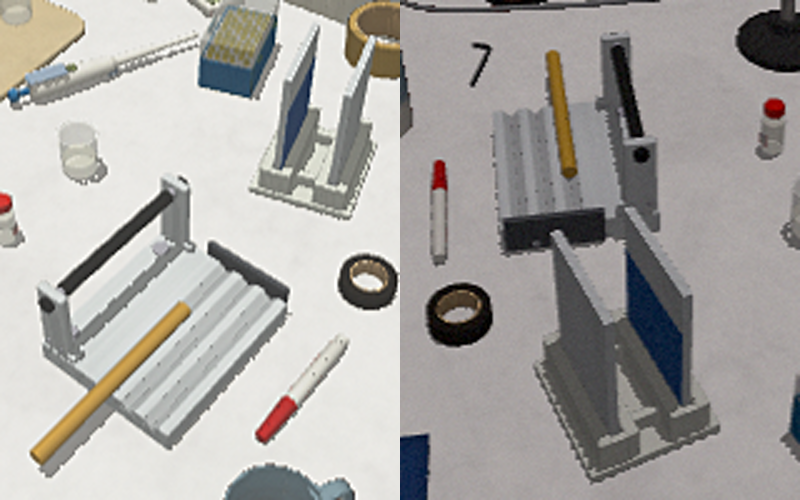

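The crops show the blue face turned towards the other panel, which is -x and the same way the stand faces. So no large turn is needed. Next: rough poses.

Run:
```python
from h import *
from rig import manip
C={n:manip.capture(n) for n in("scene","side")}
S=lambda x,y:(260+x/2.5,130+y/2.5); D=lambda x,y:(230+(x-400)/2.5,140+y/2.5)
E={}
for n,c in C.items():
    hsv=cv2.cvtColor(c["pixels"],cv2.COLOR_BGR2HSV);m=cv2.inRange(hsv,(12,140,60),(28,255,255))
    k,l,st,_=cv2.connectedComponentsWithStats(m)
    best=[i for i in range(1,k) if st[i,4]>60 ]
    for i in best:
        p=np.argwhere(l==i)[:,::-1].astype(float);mu=p.mean(0);w,v=np.linalg.eigh(np.cov(p.T))
        if w[1]<15*w[0]: continue
        a=v[:,1];t=(p-mu)@a;e=[mu+a*t.min(),mu+a*t.max()];e.sort(key=lambda q:q[1]);E[n]=e
        print(n,st[i],[np.round(q,1) for q in e],[onz(c,q,27).round(1) for q in e])
a,b=C["scene"],C["side"]
print("tri: push",tri(a,E["scene"][1],b,E["side"][0]),"stop",tri(a,E["scene"][0],b,E["side"][1]))
for nm,c,uv,z in [("corner -66,90",a,S(168,437),24),("corner -66,90",b,D(497,110),24),("plate 31,-90",a,S(208,241),40),("plate -63,-95",a,S(290,290),40),("plate -63,-95",b,D(502,215),40),("plate 31,-95",b,D(606,207),40),
 ("rail +y",a,S(55,292),99.2),("rail -y",a,S(172,195),99.2),("rail+y",b,D(618,52),99.2),("rail-y",b,D(641,140),99.2),
 ("ptop +y",a,S(283,62),160),("ptop -y",a,S(317,25),160),("ptop +y",b,D(622,207),160),("ptop -y",b,D(688,290),160),("bare +y",b,D(555,235),160),("bare -y",b,D(611,320),160)]:
    print(nm,onz(c,uv,z).round(1))
```

```text
scene [273 252  63  63 501] [array([334.2, 252.2]), array([273.9, 313. ])] [array([509.8, -29.1,  27. ]), array([528.6, 172.1,  27. ])]
side [289 160  12  51 261] [array([290.4, 159.9]), array([297.7, 210. ])] [array([529.7, 180.3,  27. ]), array([509.4, -33.1,  27. ])]
tri: push (array([527.89555162, 173.56875249,  31.28089442]), np.float64(1.9953402902021615)) stop (array([510.21427885, -30.46061728,  24.81426404]), np.float64(0.8557466232744771))
corner -66,90 [447.9  92.6  24. ]
corner -66,90 [455.9  90.8  24. ]
plate 31,-90 [529.1 -98.9  40. ]
plate -63,-95 [433.  -91.3  40. ]
plate -63,-95 [437.2 -86.2  40. ]
plate 31,-95 [531.8 -99.8  40. ]
rail +y [583.2  67.2  99.2]
rail -y [562.8 -84.7  99.2]
rail+y [580.5  56.2  99.2]
rail-y [569.9 -83.6  99.2]
ptop +y [ 540.4 -248.3  160. ]
ptop -y [ 540.6 -320.2  160. ]
ptop +y [ 520.2 -228.5  160. ]
ptop -y [ 545.9 -322.6  160. ]
bare +y [ 465.3 -245.4  160. ]
bare -y [ 487.6 -335.9  160. ]
```

Rough results: the stand's yaw is about -0.094 rad and the bar axis passes through (510,-30) to (528,173). The rack's yaw is about +0.25 rad and the blue panel's top sits near (535,-275). I'll turn the tool and fly over for wrist views.

Careful with the scale: shifts go in shares of 62.5 mm and turns go in shares of 2 pi rad. That gives: 55 mm is 0.88, 30 mm is 0.48, -0.18 rad / 6.2832 = -0.0286.

```bash
echo '[{"rz":-0.0286,"sz":-0.192,"aperture":0},{"rz":-0.0286,"sz":-0.192,"aperture":0},{"rz":-0.0286,"sz":-0.192,"aperture":0},{"rz":-0.0286,"sz":-0.192,"aperture":0},{"rz":-0.0286,"sz":-0.192,"aperture":0},{"rz":-0.0286,"sz":-0.192,"aperture":0},{"sx":0.88,"sy":0.48,"sz":-0.16,"aperture":0},{"sx":0.88,"sy":0.48,"sz":-0.16,"aperture":0},{"sx":0.88,"sy":0.48,"sz":-0.16,"aperture":0},{"sx":0.88,"sy":0.48,"sz":-0.16,"aperture":0},{"aperture":0}]' > next.json && python3 steer.py next.json
python3 - <<'E'
from rig import manip
import cv2,numpy as np
c=manip.capture("wrist"); np.savez("w1.npz",**c);cv2.imwrite("pics/w1.png",c["pixels"]);print(np.round(c["T"],2).tolist(),c["intrinsics"].tolist(),manip.read_state()["joint_positions"])
E
```

```text
time: 1.58
eef_pos: [381.6, -369.1, 344.0]
tcp_rot: [0.738, 0.675, 0.0, 0.001]
wrist_force: [-0.7, -0.1, -0.2]
finger_gap: -0.1
grip_force: 0.0
[[1.0, 0.09, 0.03, 389.3], [-0.09, 0.95, 0.31, -287.17], [0.0, -0.31, 0.95, 486.9], [0.0, 0.0, 0.0, 1.0]] [[336.3892682918406, 0.0, 319.42965983429946], [0.0, 336.3892682918406, 191.87528608483095], [0.0, 0.0, 1.0]] [-9.04761463e-01 -5.70387816e-02  1.69798929e+00 -4.51575892e-04
  1.49920223e+00 -8.13632424e-01]
```

Converted, 55 mm is 0.88, 15 mm is 0.24.

```bash
echo '[{"sx":0.88,"sy":0.24,"aperture":0},{"sx":0.88,"sy":0.24,"aperture":0},{"sx":0.88,"sy":0.24,"aperture":0},{"sx":0.88,"sy":0.24,"aperture":0},{"sx":0.88,"sy":0.24,"aperture":0},{"sx":0.88,"sy":0.24,"aperture":0},{"aperture":0},{"aperture":0}]' > next.json && python3 steer.py next.json
python3 - <<'E'
from rig import manip
import cv2,numpy as np
c=manip.capture("wrist"); np.savez("w2.npz",**c);cv2.imwrite("pics/w2.png",c["pixels"]);print(np.round(c["T"],2).tolist(),manip.read_state()["joint_positions"])
a=cv2.imread("pics/w1.png");o=cv2.resize(np.vstack([a,c["pixels"]]),(480,600),interpolation=cv2.INTER_AREA);cv2.imwrite("pics/w12.png",o)
E
```

```text
time: 2.62
eef_pos: [499.9, -53.5, 342.1]
tcp_rot: [0.74, 0.672, -0.001, -0.0]
wrist_force: [0.0, -0.9, 0.5]
finger_gap: 0.2
grip_force: 0.0
[[1.0, 0.09, 0.03, 508.74], [-0.1, 0.94, 0.31, 28.47], [-0.0, -0.31, 0.95, 484.94], [0.0, 0.0, 0.0, 1.0]] [-2.46452641e-01 -1.19324749e-01  1.75782691e+00 -9.26175125e-04
  1.50404310e+00 -1.49323696e-01]
```

View pics/w12.png

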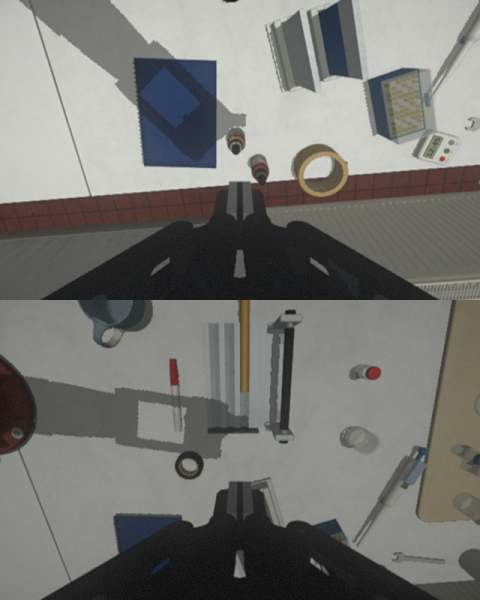

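w12 top (first wrist view): rack at the upper right, blue panel at about (335,35). Bottom (second view): the stand with plate row about 131, rail column about 288, bar column about 245, in half-scale coordinates. I'll zoom in on the second view to pick stand points.

Run:
```python
import cv2
a=cv2.imread("pics/w2.png")[0:200,250:420];cv2.imwrite("pics/w2c.png",cv2.resize(a,None,fx=3,fy=3,interpolation=cv2.INTER_CUBIC))
```

```text
(no output)
```

View pics/w2c.png

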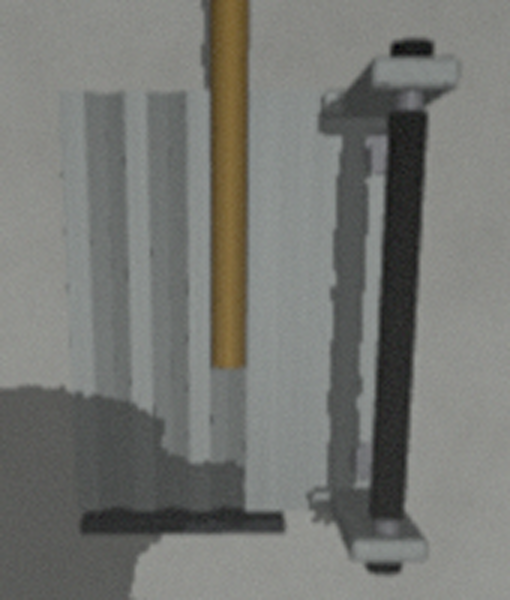

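```bash
cat > stand.py <<'E'
from h import *
c=dict(np.load("w2.npz"))
P=lambda x,y:((x)/3+250-.33,y/3-.33)
pts=[("rail+",P(407.5,110),99.2,(66.3,73)),("rail-",P(388,519),99.2,(66.3,-73)),
("baseFL",P(62,92),24,(-66,90)),("baseback?",P(248,92),24,(13.3,90)),("groove1L",P(85,92),24,(-55.3,90)),("plate foot",P(246,511),24,(13.3,-90)),("plateL",P(82,521),40,(-63,-90)),("plateR",P(284,521),40,(31,-90))]
A=[];B=[]
for n,uv,z,s in pts:
    w=onz(c,uv,z)[:2];A.append(s);B.append(w)
A=np.array(A,float);B=np.array(B)
H=(A-A.mean(0)).T@(B-B.mean(0));U,_,V=np.linalg.svd(H);Rm=(U@V).T
yaw=np.arctan2(Rm[1,0],Rm[0,0]);O=B.mean(0)-Rm@A.mean(0)
if __name__=="__main__":
    for p,a,b in zip(pts,A,B):print(p[0],b.round(1),"res",(Rm.T@(b-O)-a).round(1))
    print("yaw",yaw,"O",O)
    st=onz(c,P(228,368),35)[:2];print("bar stop end stand",Rm.T@(st-O))
    for x in(230.5,):print("bar axis at top row",Rm.T@(onz(c,P(x,5),27)[:2]-O), Rm.T@(onz(c,P(228.5,360),27)[:2]-O))
    for s in [(5,-90),(5,110),(20,0)]:print(s,O+Rm@s)
E
python3 stand.py
```

```text
rail+ [580.9  65.5] res [-0.5  1.1]
rail- [568.  -81.6] res [ 0.4 -0.5]
baseFL [452.5  93.4] res [ 1.3 -0.1]
baseback? [529.4  85.9] res [-0.8 -0.4]
groove1L [462.   92.5] res [ 0.1 -0.1]
plate foot [513.2 -92.7] res [-0.2  0.3]
plateL [438.2 -86. ] res [ 0.8 -0. ]
plateR [529.9 -94.8] res [-1.1 -0.3]
yaw -0.09354054586474228 O [508.52703024  -2.14145663]
bar stop end stand [  4.31194076 -21.99875196]
bar axis at top row [  5.10977882 121.11159663] [  4.65076017 -19.41281749]
(5, -90) [505.09879406 -92.21502211]
(5, 110) [523.77963303 106.91063233]
(20, 0) [528.43959568  -4.00954053]
```

The stand fit is good, with residuals around 1 mm. The bar is drawn out 68 mm. I'll go to a point beyond the push end and lower the closed fingers.

Converted, 53 mm is 0.848, 50 mm is 0.8.

```bash
echo '[{"sx":0.848,"aperture":0},{"sx":0.848,"aperture":0},{"sx":0.848,"aperture":0},{"sx":0.848,"aperture":0},{"sx":0.848,"aperture":0},{"sz":0.8,"aperture":0},{"sz":0.8,"aperture":0},{"sz":0.8,"aperture":0},{"sz":0.8,"aperture":0},{"sz":0.8,"aperture":0},{"sz":0.64,"aperture":0},{"aperture":0}]' > next.json && python3 steer.py next.json 30; python3 -c "
from stand import *
from rig import manip
s=manip.read_state();print(Rm.T@(np.array(s['eef_pos'])[:2]-O),R.from_quat(s['tcp_rot']).as_matrix().round(3).tolist())"
```

```text
time: 4.18
eef_pos: [522.1, 208.5, 48.7]
tcp_rot: [0.741, 0.672, -0.004, -0.002]
wrist_force: [-0.3, 1.2, -0.0]
finger_gap: 0.1
grip_force: 0.0
[ -6.19824438 211.01644242] [[0.098, 0.995, -0.009], [0.995, -0.098, -0.003], [-0.004, -0.009, -1.0]]
```

Converted, 15 mm is 0.24, 14 mm is 0.224.

```bash
echo '[{"sy":0.032,"sz":0.24,"aperture":0},{"sz":0.224,"aperture":0},{"sx":-0.16,"aperture":0},{"sx":-0.16,"aperture":0},{"sx":-0.128,"aperture":0},{"sx":-0.128,"aperture":0},{"sx":-0.128,"aperture":0},{"sx":-0.128,"aperture":0},{"sx":-0.128,"aperture":0},{"sx":-0.128,"aperture":0},{"sx":-0.128,"aperture":0}]' > next.json && python3 steer.py next.json; echo '[{"sx":-0.048,"aperture":0},{"sx":-0.032,"aperture":0},{"aperture":0}]' > next.json && python3 steer.py next.json; python3 -c "
from stand import *
from rig import manip
s=manip.read_state();print(Rm.T@(np.array(s['eef_pos'])[:2]-O),R.from_quat(s['tcp_rot']).as_matrix().round(3).tolist())"
```

```text
time: 5.55
eef_pos: [520.6, 135.9, 24.3]
tcp_rot: [0.74, 0.673, 0.001, -0.0]
wrist_force: [0.5, 5.5, 3.3]
finger_gap: 0.2
grip_force: 2.9
time: 5.92
eef_pos: [520.1, 130.8, 24.2]
tcp_rot: [0.74, 0.673, 0.001, 0.0]
wrist_force: [0.3, 4.9, 3.6]
finger_gap: 0.1
grip_force: 2.3
[ -0.90599222 133.46088913] [[0.095, 0.995, 0.001], [0.995, -0.095, 0.001], [0.001, 0.001, -1.0]]
```

Converted, -3 mm is -0.048, -2 mm is -0.032.

```bash
for i in 1; do echo '[{"sx":-0.048,"sy":-0.016,"aperture":0},{"sx":-0.048,"sy":-0.016,"aperture":0},{"sx":-0.032,"aperture":0},{"aperture":0}]' > next.json && python3 steer.py next.json; echo '[{"sx":-0.032,"aperture":0},{"aperture":0}]' > next.json && python3 steer.py next.json;  echo '[{"sx":-0.016,"aperture":0},{"aperture":0}]' > next.json && python3 steer.py next.json; done; python3 -c "
from stand import *
from rig import manip
s=manip.read_state();print(Rm.T@(np.array(s['eef_pos'])[:2]-O))"
```

```text
time: 6.42
eef_pos: [516.5, 122.5, 23.6]
tcp_rot: [0.74, 0.673, -0.001, 0.0]
wrist_force: [1.6, 1.8, 1.1]
finger_gap: 0.0
grip_force: 1.0
time: 6.68
eef_pos: [516.3, 120.7, 23.4]
tcp_rot: [0.74, 0.673, -0.0, -0.0]
wrist_force: [1.7, 1.8, 0.4]
finger_gap: 0.1
grip_force: 1.0
time: 6.92
eef_pos: [516.2, 119.9, 23.5]
tcp_rot: [0.74, 0.673, -0.0, -0.0]
wrist_force: [1.1, 2.0, -0.8]
finger_gap: -0.2
grip_force: 1.2
[ -3.79262159 122.22947728]
```

Converted, -1.5 mm is -0.024.

```bash
for i in 1; do echo '[{"sx":-0.024,"aperture":0},{"aperture":0}]' > next.json && python3 steer.py next.json; echo '[{"sx":-0.024,"aperture":0},{"aperture":0}]' > next.json && python3 steer.py next.json;  done
```

```text
time: 7.18
eef_pos: [516.0, 118.4, 23.5]
tcp_rot: [0.74, 0.673, -0.0, -0.0]
wrist_force: [0.5, 2.7, -0.7]
finger_gap: 0.2
grip_force: 1.0
time: 7.42
eef_pos: [515.9, 117.3, 23.5]
tcp_rot: [0.74, 0.673, -0.0, -0.0]
wrist_force: [0.8, 2.7, -0.3]
finger_gap: 0.0
grip_force: 1.8
```

```bash
echo '[{"sx":-0.024,"aperture":0},{"aperture":0}]' > next.json && python3 steer.py next.json|sed -n '2p;4p'; echo '[{"sx":-0.024,"aperture":0},{"aperture":0}]' > next.json && python3 steer.py next.json|sed -n '2p;4p'
python3 - <<'E'
from stand import *
from rig import manip
c=manip.capture("scene");w=manip.capture("side")
for n,c in(("scene",c),("side",w)):
    hsv=cv2.cvtColor(c["pixels"],cv2.COLOR_BGR2HSV);m=cv2.inRange(hsv,(12,140,60),(28,255,255))
    for e in [(5,-90),(5,110)]:
        q=O+Rm@e; print(n,e,"proj",proj(c,[q[0],q[1],27]).round(1))
    m[:, :270]=0;m[:,350:]=0;m[:150]=0;m[330:]=0
    p=np.argwhere(m)[:,::-1].astype(float);mu=p.mean(0);a=np.linalg.eigh(np.cov(p.T))[1][:,1];t=(p-mu)@a
    for q in(mu+a*t.min(),mu+a*t.max()):print(q.round(1),(Rm.T@(onz(c,q,27)[:2]-O)).round(1))
E
```

```text
eef_pos: [515.9, 117.1, 23.6]
wrist_force: [0.6, 8.7, -1.3]
eef_pos: [515.9, 117.0, 23.8]
wrist_force: [0.8, 12.3, -1.6]
scene (5, -90) proj [349.8 235.7]
scene (5, 110) proj [294.7 291.3]
[350.5 235.5] [  4.3 -91.7]
[303.1 284.1] [ 2.9 84.9]
side (5, -90) proj [300.7 226.7]
side (5, 110) proj [293.1 175.5]
[292.2 174. ] [  3.3 117.3]
[299.7 223.3] [  4.  -78.4]
```

The force has jumped to 12 N with no more motion, and the scene view puts the bar's inner end at the plate. The bar is home. Back off, rise, and go look at the rack.

Converted, 20 mm is 0.32, 12 mm is 0.192.

```bash
echo '[{"sx":0.08,"aperture":0},{"sx":0.192,"aperture":0},{"sz":0.32,"aperture":0}]' > next.json && python3 steer.py next.json >/dev/null </dev/null & wait; echo; python3 -c "
from rig import manip;s=manip.read_state();print(s['eef_pos'],s['time'],s['wrist_force'])"
```

```text
[519.6232885  131.63905226   5.13053493] 8.4 [ 0.17801698 -0.81244232  0.11963391]
```

The last row moved the tool down by mistake because I had the sign wrong. It touched nothing: z is 5 and the force is about 0. Going up now.

Converted, -60 mm is -0.96, -55 mm is -0.88.

```bash
echo '[{"sz":-0.88,"aperture":0},{"sz":-0.96,"aperture":0},{"sz":-0.96,"aperture":30},{"sz":-0.96,"aperture":40},{"sz":-0.96,"aperture":40},{"sz":-0.48,"aperture":40}]' > next.json && python3 steer.py next.json ; echo '[{"sx":-0.832,"sy":0.112,"aperture":40},{"sx":-0.832,"sy":0.112,"aperture":40},{"sx":-0.832,"sy":0.112,"aperture":40},{"sx":-0.832,"sy":0.112,"aperture":40},{"sx":-0.832,"sy":0.112,"aperture":40},{"sx":-0.832,"sy":0.112,"aperture":40},{"sx":-0.832,"sy":0.112,"aperture":40},{"sx":-0.832,"sy":0.112,"aperture":40},{"sx":-0.832,"sy":0.112,"aperture":40},{"aperture":40},{"aperture":40}]' > next.json && python3 steer.py next.json
python3 - <<'E'
from rig import manip
import cv2,numpy as np
c=manip.capture("wrist"); np.savez("w3.npz",**c);cv2.imwrite("pics/w3.png",c["pixels"]);print(np.round(c["T"],2).tolist())
E
```

```text
time: 9.15
eef_pos: [518.8, 130.9, 333.5]
tcp_rot: [0.74, 0.673, 0.002, 0.002]
wrist_force: [-0.7, 1.3, 0.5]
finger_gap: 39.9
grip_force: 0.0
time: 10.52
eef_pos: [535.5, -340.5, 328.1]
tcp_rot: [0.74, 0.672, -0.0, -0.001]
wrist_force: [-0.3, 0.4, 0.2]
finger_gap: 40.0
grip_force: 0.0
[[1.0, 0.09, 0.03, 544.33], [-0.1, 0.95, 0.31, -258.89], [-0.0, -0.31, 0.95, 471.11], [0.0, 0.0, 0.0, 1.0]]
```

View pics/w3.png

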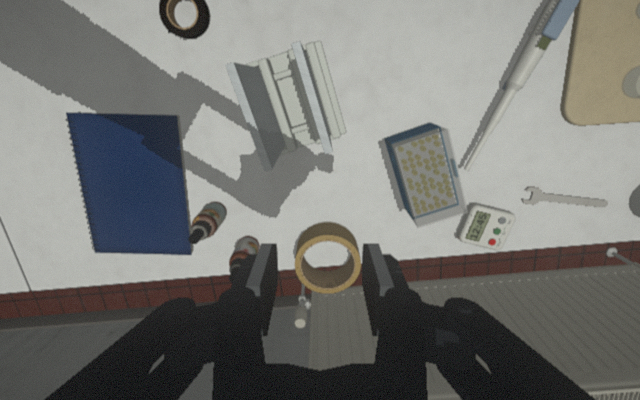

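w3 shows the rack from above. The coated panel's top edge runs from about (297,43) to (327,152), and the bare panel is to its left, from (233,65) to (268,165). Zooming in.

Run:
```python
import cv2
a=cv2.imread("pics/w3.png")[30:175,215:355];cv2.imwrite("pics/w3c.png",cv2.resize(a,None,fx=4,fy=4,interpolation=cv2.INTER_CUBIC))
```

```text
(no output)
```

View pics/w3c.png

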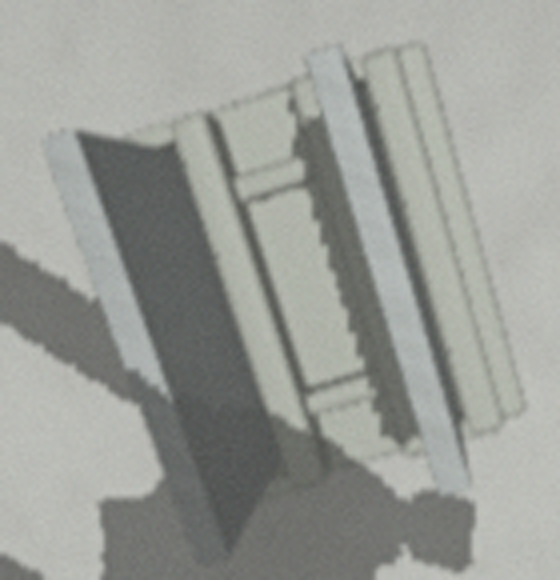

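```bash
cat > pan.py <<'E'
from h import *
c=dict(np.load("w3.npz"));P=lambda x,y:(x/4+215-.4,y/4+30-.4)
a=onz(c,P(324.5,49),160);b=onz(c,P(452,489),160)
mid=(a+b)/2;v=(a-b)/np.linalg.norm(a-b);pyaw=np.arctan2(-v[0],v[1])
if __name__=="__main__":
    print(a,b,"len",np.linalg.norm(a-b),"mid",mid,"yaw",pyaw)
    for q in[(307,52),(342,46),(437,492),(468,486)]:print(onz(c,P(*q),160).round(1))
    e=[onz(c,P(*q),160) for q in[(62,135),(208,560)]];print("bare",e,np.linalg.norm(e[0]-e[1]))
    r=[onz(c,P(*q),40) for q in[(392,52),(490,428)]];print("rack wall",np.arctan2(*( (r[1]-r[0])[:2]*[1,-1])),r)
E
python3 pan.py; python3 -c "
from rig import manip;s=manip.read_state();print(s['eef_pos'],s['joint_positions'])"
```

```text
[ 526.53512832 -225.28993157  160.        ] [ 545.04519285 -322.15040013  160.        ] len 98.61324890402557 mid [ 535.79016059 -273.72016585  160.        ] yaw 0.18882369432057322
[ 522.8 -225.5  160. ]
[ 530.3 -225.1  160. ]
[ 541.5 -322.5  160. ]
[ 548.8 -321.8  160. ]
bare [array([ 467.97038631, -236.75032268,  160.        ]), array([ 485.63968116, -333.63646808,  160.        ])] 98.4841568581762
rack wall 0.17378003798331781 [array([ 539.35424752, -215.06218758,   40.        ]), array([ 559.18517534, -328.02623645,   40.        ])]
[ 535.77239978 -339.91296808  328.41313759] [-6.75947632e-01  1.78243243e-01  1.47802643e+00  9.21184929e-05
  1.48657021e+00 -5.81380020e-01]
```

The panel's top length comes out at 98.6 mm (true 100), with yaw about 0.185. The spacing to the bare panel is 60.1 mm, so it stands upright. Align the tool above it.

Converted, 50 mm is 0.8, 40 mm is 0.64, -0.14 rad / 6.2832 = -0.0223.

```bash
echo '[{"rz":-0.0223,"aperture":36},{"rz":-0.0224,"aperture":36},{"sx":0.52,"sy":0.096,"aperture":36},{"sx":0.52,"sy":0.096,"aperture":36},{"sz":0.8,"aperture":36},{"sz":0.8,"aperture":36},{"sz":0.64,"aperture":36},{"aperture":36},{"aperture":36}]' > next.json && python3 steer.py next.json 50
cat > at.py <<'E'
from stand import *
from rig import manip
s=manip.read_state();p=np.array(s['eef_pos']);M=R.from_quat(s['tcp_rot']).as_matrix()
print("stand xy",(Rm.T@(p[:2]-O)).round(1),"z",p[2].round(1),"yaw",np.arctan2(M[1,1],M[0,1]).round(3),"zax",M[:,2].round(3),"J",np.round(s['joint_positions'],2))
E
python3 at.py; python3 -c "
from pan import *
from rig import manip
s=manip.read_state();M=R.from_quat(s['tcp_rot']).as_matrix();print('tool-frame delta to top mid',M.T@(mid-s['eef_pos']))"
```

```text
time: 11.7
eef_pos: [536.8, -274.6, 190.8]
tcp_rot: [0.638, 0.77, 0.0, 0.001]
wrist_force: [-0.3, 0.0, -0.7]
finger_gap: 36.5
grip_force: 0.0
stand xy [  53.6 -268.6] z 190.8 yaw 0.187 zax [ 0.002 -0.002 -1.   ] J [-0.59  0.21  1.71 -0.    1.23 -0.78]
tool-frame delta to top mid [ 1.07868558 -0.90826483 30.8218595 ]
```

Converted, 25 mm is 0.4, 20 mm is 0.32.

```bash
echo '[{"sx":0.016,"sy":-0.016,"sz":0.4,"aperture":36},{"sz":0.32,"aperture":36},{"sz":0.24,"aperture":36},{"sz":0.112,"aperture":36},{"aperture":36},{"aperture":36}]' > next.json && python3 steer.py next.json; python3 at.py;python3 - <<'E'
from rig import manip
import cv2,numpy as np
a=manip.capture("scene")["pixels"][120:230,330:430];b=manip.capture("side")["pixels"][190:340,260:390]
g=lambda i:cv2.resize(i,(400,500),interpolation=cv2.INTER_CUBIC)
cv2.imwrite("pics/grip.png",np.hstack([g(a),g(b)]))
E
```

```text
time: 12.45
eef_pos: [535.0, -274.3, 122.4]
tcp_rot: [0.638, 0.77, 0.0, 0.001]
wrist_force: [0.3, -0.1, 0.1]
finger_gap: 36.2
grip_force: 0.0
stand xy [  51.8 -268.5] z 122.4 yaw 0.186 zax [ 0.001 -0.001 -1.   ] J [-0.59  0.28  1.75  0.    1.11 -0.78]
```

View pics/grip.png

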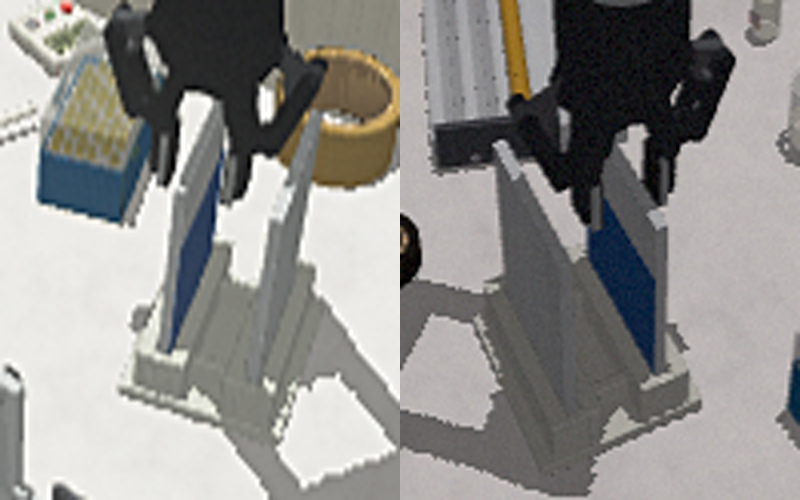

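The fingers straddle the panel's bare strip and clear the bare panel. I'll raise 3 mm for margin from the coat and close.

Converted, -3 mm is -0.048.

```bash
echo '[{"sz":-0.048,"aperture":36},{"aperture":20},{"aperture":12},{"aperture":4},{"aperture":4},{"aperture":4}]' > next.json && python3 steer.py next.json 50; python3 at.py; echo '[{"aperture":4},{"sz":-0.08,"aperture":4},{"sz":-0.128,"aperture":4},{"sz":-0.16,"aperture":4},{"sz":-0.192,"aperture":4},{"aperture":4}]' > next.json && python3 steer.py next.json; python3 at.py
```

```text
time: 13.3
eef_pos: [534.7, -274.1, 124.9]
tcp_rot: [0.638, 0.77, 0.0, 0.0]
wrist_force: [0.4, -0.4, 1.6]
finger_gap: 7.4
grip_force: 49.4
stand xy [  51.4 -268.3] z 124.9 yaw 0.186 zax [ 0. -0. -1.] J [-0.59  0.28  1.75  0.    1.11 -0.78]
time: 14.05
eef_pos: [535.2, -274.9, 161.8]
tcp_rot: [0.638, 0.77, -0.0, 0.002]
wrist_force: [-0.7, -0.9, -3.3]
finger_gap: 7.3
grip_force: 48.9
stand xy [  52. -269.] z 161.8 yaw 0.186 zax [ 0.002 -0.002 -1.   ] J [-0.59  0.23  1.73 -0.    1.17 -0.78]
```

Lifted cleanly. Now raise, square the yaw to the stand, carry over, and tilt 20° first (rail and bar gaps 4–6 mm).

Converted, -45 mm is -0.72, -35 mm is -0.56, 0.07 rad / 6.2832 = 0.0111.

```bash
echo '[{"sz":-0.56,"aperture":4},{"sz":-0.72,"aperture":4},{"sz":-0.72,"aperture":4},{"rz":0.0111,"aperture":4},{"rz":0.0111,"aperture":4},{"rz":0.0111,"aperture":4},{"rz":0.0111,"aperture":4},{"aperture":4}]' > next.json && python3 steer.py next.json; python3 at.py; echo '[{"sx":0.48,"sy":0.032,"aperture":4},{"sx":0.72,"sy":0.032,"aperture":4},{"sx":0.72,"sy":0.016,"aperture":4},{"sx":0.72,"sy":0.016,"aperture":4},{"sx":0.72,"sy":0.016,"aperture":4},{"sx":0.592,"aperture":4},{"sx":0.32,"aperture":4},{"rx":0.0138,"aperture":4},{"rx":0.0138,"aperture":4},{"rx":0.0138,"aperture":4},{"rx":0.014,"aperture":4},{"aperture":4}]' > next.json && python3 steer.py next.json; python3 at.py
```

```text
time: 15.05
eef_pos: [533.9, -273.9, 284.3]
tcp_rot: [0.739, 0.673, -0.0, -0.001]
wrist_force: [-0.7, 0.0, -3.2]
finger_gap: 7.2
grip_force: 49.3
stand xy [  50.7 -268.2] z 284.3 yaw -0.093 zax [-0.001  0.    -1.   ] J [-0.59  0.13  1.62 -0.    1.4  -0.5 ]
time: 16.55
eef_pos: [567.4, -9.7, 283.2]
tcp_rot: [0.728, 0.663, -0.117, -0.128]
wrist_force: [0.6, -0.4, -3.1]
finger_gap: 7.2
grip_force: 49.6
stand xy [59.3 -2.1] z 283.2 yaw -0.095 zax [-0.341  0.032 -0.94 ] J [-0.13  0.29  1.46 -0.01  1.74 -0.04]
```

Converted, 36.9 mm is 0.5904, 36.8 mm is 0.5888.

```bash
echo '[{"sx":0.016,"sy":0.2224,"sz":0.5888,"aperture":4},{"sx":0.016,"sy":0.2224,"sz":0.5888,"aperture":4},{"sy":0.2208,"sz":0.5904,"aperture":4},{"aperture":4},{"aperture":4}]' > next.json && python3 steer.py next.json; python3 at.py;  python3 - <<'E'
from stand import *
from rig import manip
C={n:manip.capture(n)for n in("scene","side")}
a=C["scene"]["pixels"][130:320,260:400];b=C["side"]["pixels"][120:270,240:350]
g=lambda i:cv2.resize(i,(400,540),interpolation=cv2.INTER_CUBIC)
cv2.imwrite("pics/hover.png",np.hstack([g(a),g(b)]))
E
```

```text
time: 17.18
eef_pos: [568.8, -7.2, 168.4]
tcp_rot: [0.729, 0.663, -0.116, -0.127]
wrist_force: [0.3, 0.4, -2.2]
finger_gap: 7.2
grip_force: 49.6
stand xy [60.5  0.6] z 168.4 yaw -0.094 zax [-0.338  0.032 -0.941] J [-0.13  0.39  1.56 -0.01  1.54 -0.03]
```

View pics/hover.png

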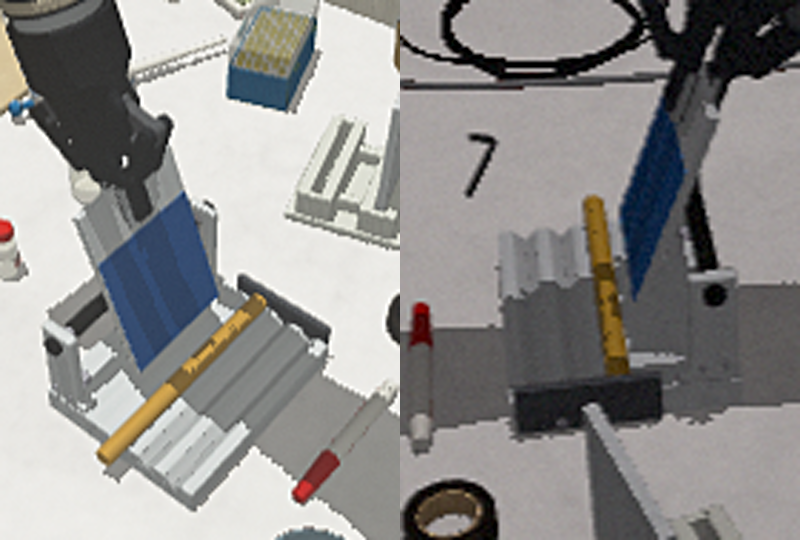

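The panel hovers behind the bar with its front to -x, and the bar's inner end is at the plate. Lower vertically.

Converted, 9.4 mm is 0.1504, 5.6 mm is 0.0896.

```bash
echo '[{"sy":0.0544,"sz":0.1504,"aperture":4},{"sy":0.0544,"sz":0.1504,"aperture":4},{"sy":0.032,"sz":0.0896,"aperture":4},{"aperture":4}]' > next.json && python3 steer.py next.json; python3 at.py; echo '[{"sx":-0.008,"sy":0.016,"sz":0.0448,"aperture":4},{"sy":0.016,"sz":0.0448,"aperture":4},{"aperture":4}]' > next.json && python3 steer.py next.json|sed -n '2p;4p'
```

```text
time: 17.77
eef_pos: [567.1, -6.8, 139.5]
tcp_rot: [0.728, 0.663, -0.118, -0.129]
wrist_force: [0.3, 0.8, -2.1]
finger_gap: 7.5
grip_force: 49.6
stand xy [58.8  0.8] z 139.5 yaw -0.094 zax [-0.343  0.032 -0.939] J [-0.13  0.42  1.58 -0.01  1.5  -0.03]
eef_pos: [567.8, -7.4, 134.6]
wrist_force: [0.4, 0.8, -3.2]
```

Converted, 1 mm is 0.016, 0.4 mm is 0.0064.

```bash
for i in 1; do echo '[{"sy":0.0064,"sz":0.016,"aperture":4},{"aperture":4}]' > next.json && python3 steer.py next.json|sed -n '2p;4p'; echo '[{"sy":0.0064,"sz":0.016,"aperture":4},{"aperture":4}]' > next.json && python3 steer.py next.json|sed -n '2p;4p'; done; python3 at.py
```

```text
eef_pos: [567.9, -7.4, 133.7]
wrist_force: [-0.9, 0.4, -2.6]
eef_pos: [568.3, -7.4, 133.3]
wrist_force: [0.2, 0.3, -0.4]
stand xy [60.   0.4] z 133.3 yaw -0.094 zax [-0.34   0.032 -0.94 ] J [-0.13  0.43  1.58 -0.01  1.49 -0.03]
```

Touchdown, at the expected height. Slide the foot towards the bar, then tilt back about the heel.

Careful with the scale: shifts go in shares of 62.5 mm and turns go in shares of 2 pi rad. That gives: -1.6 mm is -0.0256, -1.5 mm is -0.024.

```bash
echo '[{"sy":-0.0256,"aperture":4},{"sy":-0.024,"sz":0.008,"aperture":4},{"aperture":4}]' > next.json && python3 steer.py next.json|sed -n '2p;4p'; python3 at.py; echo '[{"rx":0.0048,"sy":0.0552,"sz":-0.0016,"aperture":4},{"rx":0.0048,"sy":0.0552,"sz":-0.0016,"aperture":4},{"rx":0.0048,"sy":0.0552,"sz":-0.0016,"aperture":4},{"aperture":4},{"aperture":4}]' > next.json && python3 steer.py next.json|sed -n '2p;4p'; python3 at.py
```

```text
eef_pos: [565.0, -7.2, 133.4]
wrist_force: [0.5, -0.3, -0.9]
stand xy [56.7  0.2] z 133.4 yaw -0.094 zax [-0.34   0.032 -0.94 ] J [-0.13  0.42  1.59 -0.01  1.49 -0.03]
eef_pos: [574.2, -7.9, 129.4]
wrist_force: [-1.2, 1.5, 0.3]
stand xy [66.   0.4] z 129.4 yaw -0.094 zax [-0.424  0.04  -0.905] J [-0.13  0.5   1.5  -0.01  1.58 -0.03]
```

Converted, 0.9 mm is 0.0144, 0.1 mm is 0.0016, 0.01 rad / 6.2832 = 0.0016.

```bash
echo '[{"rx":0.0016,"sy":0.0144,"sz":0.0016,"aperture":4},{"rx":0.0016,"sy":0.0144,"sz":0.0016,"aperture":4},{"aperture":4},{"aperture":4}]' > next.json && python3 steer.py next.json|sed -n '2p;4p'; python3 at.py;echo '[{"rx":0.0016,"sy":0.0144,"sz":0.0016,"aperture":4},{"aperture":4}]' > next.json && python3 steer.py next.json|sed -n '2p;4p'; python3 at.py
```

```text
eef_pos: [576.1, -8.2, 128.6]
wrist_force: [-1.4, 0.4, -1.1]
stand xy [67.9  0.3] z 128.6 yaw -0.094 zax [-0.441  0.042 -0.897] J [-0.13  0.52  1.48 -0.02  1.6  -0.03]
eef_pos: [576.4, -8.3, 128.4]
wrist_force: [-2.9, 0.2, 0.6]
stand xy [68.2  0.3] z 128.4 yaw -0.094 zax [-0.452  0.042 -0.891] J [-0.13  0.53  1.47 -0.02  1.61 -0.03]
```

The panel is at 27°, with its heel at about (19.6,0,24) and light rail contact. Open slightly and look.

Converted, -50 mm is -0.8, -40 mm is -0.64.

```bash
echo '[{"aperture":7},{"aperture":9},{"aperture":12},{"aperture":16},{"aperture":20},{"aperture":24},{"aperture":24}]' > next.json && python3 steer.py next.json 20; echo '[{"sz":-0.16,"aperture":24},{"sz":-0.32,"aperture":24},{"sz":-0.64,"aperture":24},{"sz":-0.8,"aperture":24},{"sz":-0.8,"aperture":24},{"aperture":24}]' > next.json && python3 steer.py next.json|sed -n '2p;4p';  python3 - <<'E'
from stand import *
from rig import manip
C={n:manip.capture(n)for n in("scene","side","wrist")}
a=C["scene"]["pixels"][130:320,260:400];b=C["side"]["pixels"][120:270,240:350]
g=lambda i,w=250:cv2.resize(i,(w,400),interpolation=cv2.INTER_CUBIC)
cv2.imwrite("pics/final.png",np.hstack([g(a),g(b),g(C["wrist"]["pixels"][:,160:480],300)]))
def s2w(x,y,z): q=O+Rm@(x,y); return [q[0],q[1],z]
u=np.array([.454,0,.891]);n=np.array([.891,0,-.454])
for nm,c in C.items():
    m=cv2.inRange(cv2.cvtColor(c["pixels"],cv2.COLOR_BGR2HSV),(105,120,30),(130,255,255))
    k,l,st,ce=cv2.connectedComponentsWithStats(m)
    exp=[proj(c,s2w(*(np.array([20,0,24])-8*n+h*u+[0,y,0]))).round(1).tolist() for h,y in[(0,-50),(0,50),(108,50),(108,-50)]]
    cen=np.mean(exp,0);i=1+np.argmin([np.hypot(*(q-cen))+(1e4 if t[4]<200 else 0) for q,t in zip(ce[1:],st[1:])])
    cn=max(cv2.findContours((l==i).astype(np.uint8),0,1)[0],key=cv2.contourArea);print(nm,exp,cv2.approxPolyDP(cn,5,True).reshape(-1,2).tolist())
E
```

```text
time: 21.28
eef_pos: [576.9, -8.3, 128.2]
tcp_rot: [0.719, 0.655, -0.156, -0.172]
wrist_force: [-0.3, -0.4, 0.4]
finger_gap: 23.7
grip_force: 0.0
eef_pos: [657.5, -16.1, 287.2]
wrist_force: [0.4, 0.3, -0.0]
scene [[337.3, 244.0], [310.0, 271.2], [291.5, 233.8], [321.3, 207.4]] [[322, 209], [294, 233], [311, 269], [337, 243]]
side [[302.2, 214.7], [298.2, 188.9], [316.0, 156.2], [321.7, 180.9]] [[315, 158], [299, 189], [302, 213], [321, 181]]
wrist [[315.5, 185.3], [315.2, 108.5], [314.3, 117.4], [314.8, 216.1]] [[225, 296]]
```

View pics/final.png

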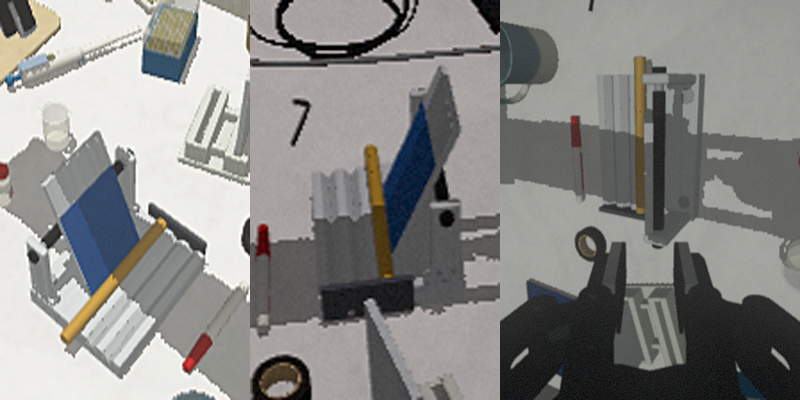

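The panel leans freely: its blue corners match the expected pixels within 2 px in both fixed views. Last check is the bar's end, then hand in.

Run:
```python
from stand import *
from rig import manip
for n in("scene","side"):
    c=manip.capture(n);m=cv2.inRange(cv2.cvtColor(c["pixels"],cv2.COLOR_BGR2HSV),(12,140,60),(28,255,255))
    m[:, :265]=0;m[:,360:]=0;m[:150]=0;m[330:]=0
    p=np.argwhere(m)[:,::-1].astype(float);mu=p.mean(0);a=np.linalg.eigh(np.cov(p.T))[1][:,1];t=(p-mu)@a
    print(n,[(q.round(1),(Rm.T@(onz(c,q,27)[:2]-O)).round(1)) for q in(mu+a*t.min(),mu+a*t.max())])
```

```text
scene [(array([351.7, 234.7]), array([  3.6, -95.6])), (array([295.2, 291.2]), array([  4.3, 109.1]))]
side [(array([292.5, 174.8]), array([  3.8, 113.5])), (array([299.7, 223.3]), array([  3.9, -78.3]))]
```

```bash
python3 -c "
from rig import manip
print(manip.close_job())"
```

```text
the job is handed in; nothing more can be done
None
```

I pushed the bar home against the stop, then leaned the coated panel on the stand at 27°, blue face to the front, foot behind the bar and back on the rail; it stayed put after release, and I handed the job in at about 22 s of the 66 s limit.

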